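# Pair up the earring blanks on their cards

### The job

Each of the four brown earring cards already carries one teal blank of a pair, and its other half is empty. From the loose blanks on the bench pick out the mate of each (same outline, same size) and lay it flat on that card's empty half, any way round, centred on the small dark hole; set each one down, do not drop it. The loose ring and the loose square have no mate here, so leave them where they lie.

Things in the scene. Friction and masses are not known exactly. Their poses are not given: they have to be found in the camera images.
- big_round_c (a point): Loose enamelled earring blank: round disc, 44 mm across. It is 8 mm thick, lying flat on the bench; bright metal body with a teal face. The point is half-way up its thickness (4 mm above what it rests on), z up.
- small_round_c (a point): Loose enamelled earring blank: small round disc, 28 mm across. It is 8 mm thick, lying flat on the bench; bright metal body with a teal face. The point is half-way up its thickness (4 mm above what it rests on), z up.
- teardrop_c (a point): Loose enamelled earring blank: teardrop 52 mm long and 32 mm wide, tapering to a pointed tip; its x axis points to the tip, 30 mm from this point, the round end is 22 mm behind the point, and it is widest (32 mm, along its y axis) 6 mm behind the point. It is 8 mm thick, lying flat on the bench; bright metal body with a teal face. The point is half-way up its thickness (4 mm above what it rests on), z up.
- bar_c (a point): Loose enamelled earring blank: straight rectangular bar, 54 mm long (its x axis) and 18 mm wide (its y axis). It is 8 mm thick, lying flat on the bench; bright metal body with a teal face. The point is half-way up its thickness (4 mm above what it rests on), z up.
- ring_c (a point): Loose enamelled earring blank without a mate on any card: ring, 44 mm across with a 24 mm hole. It is 8 mm thick, lying flat on the bench; bright metal body with a teal face. The point is half-way up its thickness (4 mm above what it rests on), z up.
- square_c (a point): Loose enamelled earring blank without a mate on any card: square, 34 by 34 mm. It is 8 mm thick, lying flat on the bench; bright metal body with a teal face. The point is half-way up its thickness (4 mm above what it rests on), z up.
- spot_big_round (a point): Middle of the empty half of the earring card that carries the big round blank: a stiff brown card 140 by 70 mm, 4 mm thick, fixed to the bench. The point lies on the card's upper face (4 mm above the bench), on a small dark stitch hole (5 mm). Axes: x along the card's length, y across it, z up. The fixed big round blank, 8 mm thick, sits at the centre of the other half, 72 mm away along the minus x direction.
- spot_small_round (a point): Middle of the empty half of the earring card that carries the small round blank: a stiff brown card 140 by 70 mm, 4 mm thick, fixed to the bench. The point lies on the card's upper face (4 mm above the bench), on a small dark stitch hole (5 mm). Axes: x along the card's length, y across it, z up. The fixed small round blank, 8 mm thick, sits at the centre of the other half, 72 mm away along the plus x direction.
- spot_teardrop (a point): Middle of the empty half of the earring card that carries the teardrop blank: a stiff brown card 140 by 70 mm, 4 mm thick, fixed to the bench. The point lies on the card's upper face (4 mm above the bench), on a small dark stitch hole (5 mm). Axes: x along the card's length, y across it, z up. The fixed teardrop blank, 8 mm thick, sits at the centre of the other half, 72 mm away along the plus x direction.
- spot_bar (a point): Middle of the empty half of the earring card that carries the bar blank: a stiff brown card 140 by 70 mm, 4 mm thick, fixed to the bench. The point lies on the card's upper face (4 mm above the bench), on a small dark stitch hole (5 mm). Axes: x along the card's length, y across it, z up. The fixed bar blank, 8 mm thick, sits at the centre of the other half, 72 mm away along the minus x direction.
Not all that is in view belongs to the job. What is shaped like the part that bears small_round_c but blue is not meant. Leave any pink look-alike of the part that bears big_round_c alone.

How it is judged:
By the outcome, as a careful person would: the job done as asked, in the order asked, and still so for the second after the job is handed in, with the robot touching nothing.
It also fails if it takes over 112 s, if anything falls off the work surface, if the arm or the gripper's body presses on something with over 40 N, if the wrist force passes 120 N, or if a joint passes its speed limit or range.

### The arm

A 6-joint arm with a two-finger parallel gripper is mounted at the origin on the work surface. World frame = base frame: x ahead of the robot, y to its left, z up, the work surface at z = 0. Lengths are in m, angles in rad, forces in N, time in s.
With the tool pointing down it reaches from about 0.275 to 0.975 m from the base axis. Payload 8.4 kg.
Tool frame: the origin (TCP) lies at the very end of the fingers, on their centre line; the grasp point (between the pads) lies 19 mm behind it; y points along the fingers, z is the direction in which the jaws open and shut, and the axes are right-handed (so a half turn about y gives the same grasp; the last joint's range is limited). The gripper opens to 92 mm and grips with 3 to 60 N. Pads are 20 mm wide; open, the fingers measure 128 mm over their backs; the gripper's body (75 mm by 189 mm) begins 69 mm behind the grasp point.
Start: joints at [1.292, 0.353, 1.633, -0, 1.155, -0.002], TCP at [0.171, 0.601, 0.215] pointing down, gripper open.
Joint ranges: [-2.63, 2.63], [-0.92, 2.1], [0.06, 2.66], [-1.3, 4.44], [0, 2.69], [-3.02, 3.02]. Speed limits (rad/s): [2.22, 2.22, 2.79, 3.14, 3.14, 3.14].

### API

Orientations are given as a unit quaternion [x, y, z, w].
In Python, from plant import robot gives the robot as it stands.
- The arm moves only by the tool apply_moves, never from a script. Its argument "motion" is a list of rows, each an object with "xyz": the shift along the tool's x, y, z in units of 120 mm (1.0 is 120 mm), a list of three; "angular": the turn, a rotation vector about the tool's x, y, z in units of 45 degrees (1.0 is 45 degrees), a list of three. In form: [{"xyz": [tx, ty, tz], "angular": [ax, ay, az]}, ...]. A call has 1 to 8 rows; each row is the pose to reach, as a shift and turn from the pose commanded when the call began, along the tool's axes at that moment; what a row does not reach only later rows make up. A row lasts 1/12 s, in which the tool goes at most 41.7 mm and 7.16 degrees, less where a joint would pass 70% of its speed; a pose out of reach is approached as far as the arm can. A call with a number of a shift or a turn outside -1 to 1 is refused whole. A call with a gripper value outside its range is refused whole. "gripper" is the closure, from -1 (fully open) to 1 (shut), set as the call begins (left out, the last holds). The fingers move at their own pace and stop on an object; "grip_force" is the grip in N (left out, the last holds). Time passes only in rows, so rows that repeat a pose let the fingers close. It gives the time, the measured TCP pose, the force and the opening at its end, in the units of the state.
- robot.state(): the state, without advancing time (a new reading comes with each control period).
- robot.camera(name): name is "side" or "top" or "wrist"; returns the picture (420x560x3 uint8, blue, green, red); there is no depth.
- robot.camera_params(name): a dict with "fx", "fy", "cx", "cy" (pixels), "position" and "orientation" of the camera in the world. Camera axes: x right, y up, looking along -z (the intrinsics and any distortion apply to the point x, -y, -z); pixel columns grow to the right and rows downward; lengths in m; the calibration is good to about 2 mm. The wrist camera is an equidistant fisheye: a pixel r from the principal point sees the ray r / f radians off the axis. A picture is of the moment at which its call begins: read the wrist's pose just before it. camera_params takes no time and is no camera call; for the wrist camera it gives the pose at the moment of the call.
- robot.close_job(): hands the job in, once; it reports no verdict.
The state is a dict: "time_s": time; "joint_positions": joint angles; "qd": joint speeds; "joint_torque": joint torques, N m; "tool_pos": TCP position; "orientation": TCP orientation; "force": force on the tool from outside, world axes, zero at the start; "torque": the same for the moment, N m; "grip_width": finger opening in m.
Only numpy, scipy, OpenCV 4.12 (cv2) and the standard library are available. Lean on these libraries where they do the work, as an engineer would, in place of code of your own. Each camera call takes 0.05 s, during which the arm holds its last target. There are 200 camera calls.

## Working session

There is one attempt and no reset: what is moved stays moved. The work goes in short steps, Python scripts to look and compute and a tool call to move; the robot and the scene stay as the last step left them, time stands still between calls to the robot, and variables do not carry over. Pictures are saved under pics/ and viewed, about 12 in all and at most 16, crops included, and the job is handed in when it is done.

Besides the shell and the picture viewer there is one more tool, called after ">>>" by a JSON object that holds its "op" and its "data". apply_moves: Moves the arm, as the interface text tells. Its arguments: {"type":"object","properties":{"motion":{"type":"array"},"gripper":{"type":"number"},"grip_force":{"type":"number"}},"required":["motion"]}

```bash
mkdir -p pics; ls; python3 - <<'E'
from plant import robot
import cv2
s=robot.state();print(s)
for n in("top","side"):
    p=robot.camera_params(n);print(n,p)
    cv2.imwrite(f"pics/{n}0.png",robot.camera(n))
E
```

```text
pics
{'time_s': 0.0, 'joint_positions': array([ 1.29155698e+00,  3.53617672e-01,  1.63411006e+00, -3.56215913e-05,
        1.15517590e+00, -2.37647770e-03]), 'qd': array([-0.00059051,  0.00026461, -0.00072632, -0.00147162, -0.00281148,
       -0.00093486]), 'joint_torque': array([-6.39587779e-04, -5.93840647e+01, -3.34215403e+01,  6.96687517e-02,
        2.35050183e-02, -1.70614403e-04]), 'tool_pos': array([0.17070369, 0.60074415, 0.21389302]), 'orientation': array([ 0.70080344, -0.09762205,  0.09751476, -0.69988238]), 'force': array([-0.68150565, -0.40220116,  0.34803569]), 'torque': array([-0.03928009, -0.0061563 ,  0.00798889]), 'grip_width': 0.09212362385521519}
top {'fx': 545.5691305554417, 'fy': 545.5691305554417, 'cx': 279.838638569771, 'cy': 207.20118221955298, 'position': array([ 0.40821747, -0.01197646,  1.25783635]), 'orientation': array([-0.03201707,  0.02763218,  0.7151132 , -0.69772809])}
side {'fx': 411.79619721212725, 'fy': 411.79619721212725, 'cx': 284.61916313101096, 'cy': 206.63149694900184, 'position': array([0.05582011, 0.44474328, 0.58828042]), 'orientation': array([-0.15769687,  0.3836136 ,  0.83410661, -0.36364607])}
```

View pics/top0.png

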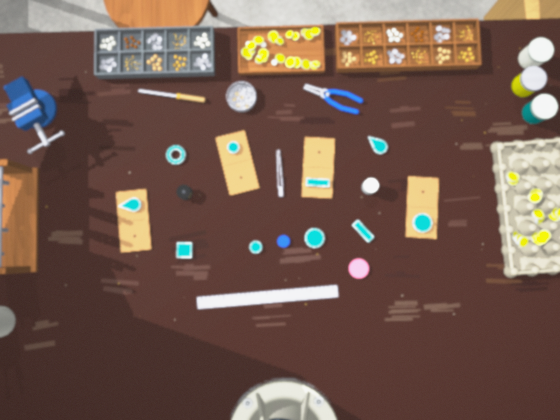

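View pics/side0.png

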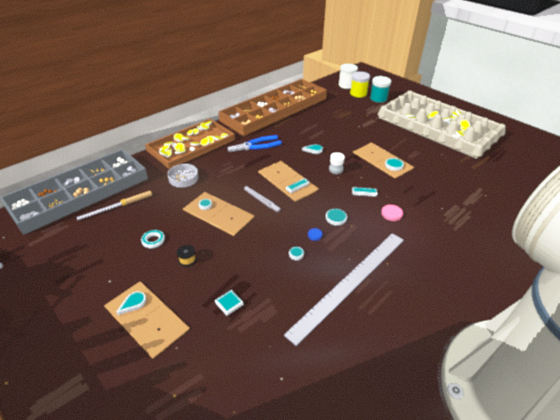

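The top view shows four cards: teardrop (134,220), small round (237,162), bar (318,168) and big round (423,208). 

The loose teal blanks are:
- ring (176,155)
- teardrop (377,145)
- bar (363,231)
- big round (315,238)
- small round (256,247)
- square (184,250)

The decoys are the blue disc (283,241) and the pink disc (358,268). I'll measure next.

```bash
cat > h.py <<'E'
import numpy as np, cv2
from scipy.spatial.transform import Rotation as R
from plant import robot
def ray(p,uv,fish=False):
    u,v=(uv[0]-p["cx"])/p["fx"],(uv[1]-p["cy"])/p["fy"]
    if fish:
        t=np.hypot(u,v); s=np.sinc(t/np.pi); d=np.array([u*s,-v*s,-np.cos(t)])
    else: d=np.array([u,-v,-1.])
    return R.from_quat(p["orientation"]).apply(d)
def plane(p,uv,z,fish=False):
    d=ray(p,uv,fish); o=np.asarray(p["position"]); return o+d*(z-o[2])/d[2]
def proj(p,X,fish=False):
    d=R.from_quat(p["orientation"]).inv().apply(np.asarray(X)-p["position"])
    x,y,z=d[0],-d[1],-d[2]
    if fish:
        r=np.hypot(x,y); t=np.arctan2(r,z); k=t/r
    else: k=1/z
    return np.array([p["cx"]+p["fx"]*x*k,p["cy"]+p["fy"]*y*k])
def mask(im,lo,hi,k=0):
    m=cv2.inRange(cv2.cvtColor(im,cv2.COLOR_BGR2HSV),lo,hi)
    return m
def blobs(im,p,lo,hi,z,amin,fish=False):
    cs,_=cv2.findContours(mask(im,lo,hi),cv2.RETR_EXTERNAL,cv2.CHAIN_APPROX_NONE)
    out=[]
    for c in cs:
        if cv2.contourArea(c)<amin: continue
        P=np.array([plane(p,q,z,fish)[:2] for q in c[:,0].astype(float)])
        M=cv2.moments((P*1e3).astype(np.float32))
        r=cv2.minAreaRect((P*1e3).astype(np.float32))
        px=c[:,0].mean(0)
        out.append((px.round(0),np.array([M["m10"],M["m01"]])/M["m00"],r,abs(M["m00"])))
    return out
TEAL=((80,90,90),(97,255,255)); BROWN=((8,60,120),(25,200,255))
E
python3 - <<'E'
from h import *
for n in("top","side"):
    im=cv2.imread(f"pics/{n}0.png");p=robot.camera_params(n)
    print(n)
    for b in blobs(im,p,*TEAL,0.008,25): print("teal",b[0],b[1].round(1),"rect",np.round(b[2][0],1),np.round(b[2][1],1),round(b[2][2],1),"A",round(b[3]))
    for b in blobs(im,p,*BROWN,0.004,600):
        print("card",b[0],b[1].round(1),np.round(b[2][0],1),np.round(b[2][1],1),round(b[2][2],1))
im=cv2.imread("pics/top0.png")
cv2.imwrite("pics/crop1.png",cv2.resize(im[120:285,100:450],None,fx=2.28,fy=2.28,interpolation=cv2.INTER_CUBIC))
E
```

```text
top
teal [184. 250.] [422.3 217.2] rect [422.5 217.1] [29.9 25.1] 88.6 A 668
teal [255. 246.] [425.2  52.7] rect [425.3  52.3] [20.6 20.5] 88.8 A 328
teal [315. 238.] [442.4 -82.9] rect [443.7 -83.1] [34.3 36.6] 88.4 A 995
teal [363. 231.] [ 455.2 -195. ] rect [ 455.2 -196.1] [46.6 13. ] 43.2 A 479
teal [422. 222.] [ 470.8 -330.7] rect [ 470.7 -331.2] [34.3 34.6] 87.4 A 972
teal [132. 204.] [529.3 335.1] rect [527.5 335.7] [24. 33.] 32.8 A 521
teal [317. 182.] [570.3 -93. ] rect [571.3 -93.8] [43.8 11.6] 88.4 A 372
teal [175. 154.] [644.6 234.6] rect [645.2 234.8] [37.2 40. ] 89.5 A 1139
teal [233. 147.] [657.5 100.1] rect [657.   99.8] [18.6 18.9] 89.0 A 265
teal [379. 145.] [ 652.8 -238.7] rect [ 652.9 -237.7] [30.1 28.1] 87.7 A 579
teal [530. 114.] [ 716.2 -589. ] rect [ 715.7 -591.1] [51.7 34.9] 30.1 A 985
card [133. 220.] [493.5 333.7] [493.4 333.8] [146.   76.3] 4.9
card [422. 207.] [ 507.2 -332.3] [ 507.3 -332.2] [ 76.4 146.2] 85.0
card [ 19. 221.] [500.2 597. ] [500.7 598.4] [243.7  82.6] 0.1
card [318. 167.] [606.2 -95.8] [606.1 -95.9] [ 76.3 146.3] 85.4
card [237. 162.] [62
[... 823 characters left out ...]
teal [297. 184.] [573.7 -95.9] rect [573.8 -96.5] [46.6 11.4] 85.8 A 425
teal [394. 163.] [ 474.1 -334.5] rect [ 474.2 -334.4] [37.3 30. ] 48.0 A 902
teal [314. 147.] [ 653.4 -238.8] rect [ 653.3 -235.8] [36.7 23.5] 48.1 A 587
teal [379.  93.] [ 731.6 -614.1] rect [ 731.4 -614.8] [ 53.  117.7] 32.8 A 4883
card [146. 319.] [492.6 335.1] [492.5 335.3] [143.5  72.3] 4.8
card [218. 213.] [621.4  94. ] [621.5  93.8] [144.3  75.9] 13.1
card [289. 182.] [611.6 -93.1] [605.3 -93.8] [ 76.1 146.4] 85.3
card [383. 159.] [ 506.7 -329.7] [ 506.8 -329.8] [ 78.9 146.1] 85.1
card [189. 142.] [897.2 -20.6] [897.1 -21. ] [137.2 219.2] 0.1
card [335.  63.] [ 1120.5 -1044.6] [1068.  -911.8] [ 542.7 1577.4] 28.2
```

View pics/crop1.png

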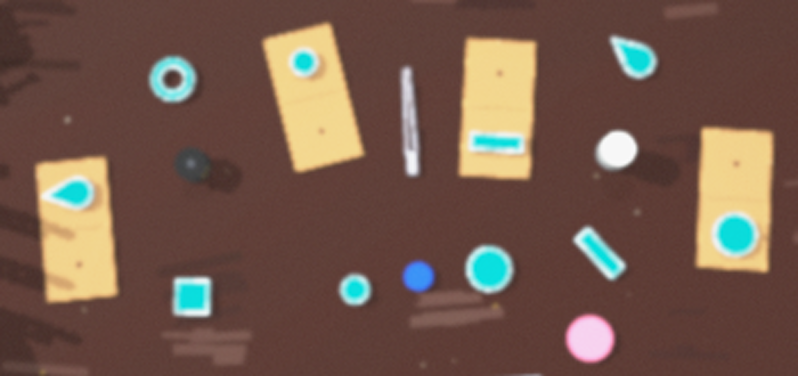

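The enlarged crop confirms the identities:
- Teal big disc (489,269) is big_round_c; the pink one (590,338) is a decoy.
- Teal small disc (355,290) is small_round_c; the blue one (418,277) is a decoy.
- Teardrop is at (635,57) and bar at (600,253). The ring (172,79) and square (192,296) stay.
- Stitch holes are at (79,265), (321,131), (500,73) and (736,163).

```bash
cat >> h.py <<'E'
def holes():
    T={}
    apx={"small":(100+321/2.28,120+131/2.28),"bar":(100+500/2.28,120+73/2.28),"big":(100+736/2.28,120+163/2.28),"tear":(100+79/2.28,120+265/2.28)}
    im=cv2.imread("pics/top0.png");p=robot.camera_params("top")
    for k,(u,v) in apx.items():
        u0,v0=int(round(u)),int(round(v)); g=im[v0-4:v0+5,u0-4:u0+5].sum(2).astype(float)
        w=np.clip(np.median(g)-20-g,0,None); yy,xx=np.mgrid[-4:5,-4:5]; w[np.hypot(xx,yy)>4]=0
        T[k]=plane(p,(u0+(w*xx).sum()/w.sum(),v0+(w*yy).sum()/w.sum()),0.004)
    return T
def go(t,deg=0):  # print move in units for target xyz & yaw change (about world z, deg)
    s=robot.state(); r=R.from_quat(s["orientation"])
    d=r.inv().apply(np.asarray(t)-s["tool_pos"])/0.12
    print("pos",s["tool_pos"].round(4),"jaw deg",np.degrees(np.arctan2(*r.apply([0,0,1])[[1,0]])).round(2),"ydown",r.apply([0,1,0]).round(4),"units",d.round(3),"n",np.ceil(abs(d).max()))
E
python3 - <<'E'
from h import *
for k,v in holes().items(): print(k,(v*1e3).round(1))
C={n:{} for n in("top","side")}
for n in C:
    im=cv2.imread(f"pics/{n}0.png");p=robot.camera_params(n)
    L=blobs(im,p,*BROWN,0.004,600)
    t=blobs(im,p,*TEAL,0.012,25)
    for k,c in dict(tear=(493,334),big=(507,-332),bar=(606,-95),small=(622,92)).items():
        b=min(L,key=lambda b:np.hypot(*(np.array(b[2][0])-c)))
        f=min(t,key=lambda a:np.hypot(*(a[1]-c)))
        r=np.radians(b[2][2]+(0 if b[2][1][0]>b[2][1][1] else 90)); d=np.array([np.cos(r),np.sin(r)])
        c0=np.array(b[2][0]); 
        if d@(f[1]-c0)>0:d=-d
        print(n,k,"card spot",(c0+36*d).round(1),"fixed",f[1].round(1),"d from fixed+72:",(f[1]+72*d).round(1))
im=cv2.imread("pics/top0.png");p=robot.camera_params("top")
# teardrop axis
c=max([c for c in cv2.findContours(mask(im,*TEAL),cv2.RETR_EXTERNAL,2)[0] if 360<c[:,0,0].mean()<395 and c[:,0,1].mean()<170],key=cv2.contourArea)
P=np.array([plane(p,q,.008)[:2]*1e3 for q in c[:,0].astype(float)])
m=cv2.moments(P.astype(np.float32)); g=np.array([m["m10"],m["m01"]])/m["m00"]
a=.5*np.degrees(np.arctan2(2*m["mu11"],m["mu20"]-m["mu02"])); d=np.hypot(*(P-g).T)
print("tear axis",a,"tip",P[d.argmax()],g)
go([.4434,-.083,.12])
print(R.from_quat(robot.state()["orientation"]).as_matrix().round(3))
E
```

```text
small [586.7  83.7   4. ]
bar [641.5 -99.    4. ]
big [ 542.9 -335.5    4. ]
tear [457.2 331.    4. ]
top tear card spot [457.5 330.7] fixed [528.9 334. ] d from fixed+72: [457.1 327.8]
top big card spot [ 543.2 -335.4] fixed [ 470.6 -329.7] d from fixed+72: [ 542.4 -336. ]
top bar card spot [642.  -98.8] fixed [569.8 -92.8] d from fixed+72: [641.6 -98.5]
top small card spot [587.   83.9] fixed [656.7  99.8] d from fixed+72: [586.6  83.4]
side tear card spot [456.7 332.3] fixed [529.4 335.2] d from fixed+72: [457.6 329.2]
side big card spot [ 542.7 -332.9] fixed [ 471.2 -329.1] d from fixed+72: [ 542.9 -335.3]
side bar card spot [641.1 -96.7] fixed [570.1 -92.2] d from fixed+72: [641.9 -98.1]
side small card spot [586.4  85.7] fixed [657.4 101. ] d from fixed+72: [587.3  84.7]
tear axis 49.899095122238045 tip [ 667.48962748 -223.19210104] [ 652.79463286 -238.65796026]
pos [0.1707 0.6008 0.2139] jaw deg 74.14 ydown [-3.0e-04 -1.2e-03 -1.0e+00] units [ 3.743  0.789 -4.859] n 5.0
[[ 0.962 -0.     0.273]
 [-0.273 -0.001  0.962]
 [ 0.    -1.    -0.001]]
```

>>> {"op": "apply_moves", "data": {"motion": [{"xyz": [0.75, 0, -0.97], "angular": [0, 0, 0]}, {"xyz": [0.75, 0, -0.97], "angular": [0, 0, 0]}, {"xyz": [0.75, 0, -0.97], "angular": [0, 0, 0]}, {"xyz": [0.75, 0, -0.97], "angular": [0, 0, 0]}], "gripper": -0.3, "grip_force": 15}}

```text
time_s: 0.43
tool_pos: [0.2259, 0.4606, 0.2138]
orientation: [0.701, -0.098, 0.098, -0.699]
force: [-0.1, 0.2, -0.4]
grip_width: 0.0672
```

>>> {"op": "apply_moves", "data": {"motion": [{"xyz": [0.75, 0, -0.97], "angular": [0, 0, 0]}, {"xyz": [0.75, 0, -0.97], "angular": [0, 0, 0]}, {"xyz": [0.75, 0, -0.97], "angular": [0, 0, 0]}, {"xyz": [0.75, 0, -0.97], "angular": [0, 0, 0]}]}}

```text
time_s: 0.77
tool_pos: [0.2804, 0.3243, 0.2142]
orientation: [0.701, -0.098, 0.098, -0.7]
force: [0.7, -0.1, -1.0]
grip_width: 0.0592
```

>>> {"op": "apply_moves", "data": {"motion": [{"xyz": [0.75, 0, -0.97], "angular": [0, 0, 0]}, {"xyz": [0.75, 0, -0.97], "angular": [0, 0, 0]}, {"xyz": [0.75, 0, -0.97], "angular": [0, 0, 0]}, {"xyz": [0.75, 0, -0.97], "angular": [0, 0, 0]}]}}

```text
time_s: 1.1
tool_pos: [0.3353, 0.1883, 0.2144]
orientation: [0.701, -0.098, 0.098, -0.7]
force: [0.2, 0.3, -0.4]
grip_width: 0.0598
```

>>> {"op": "apply_moves", "data": {"motion": [{"xyz": [0.75, 0, -0.97], "angular": [0, 0, 0]}, {"xyz": [0.75, 0, -0.97], "angular": [0, 0, 0]}, {"xyz": [0.75, 0, -0.97], "angular": [0, 0, 0]}, {"xyz": [0.75, 0, -0.97], "angular": [0, 0, 0]}]}}

```text
time_s: 1.43
tool_pos: [0.3906, 0.0517, 0.2147]
orientation: [0.701, -0.098, 0.098, -0.7]
force: [-0.4, -0.2, -0.9]
grip_width: 0.0598
```

>>> {"op": "apply_moves", "data": {"motion": [{"xyz": [0.75, 0.79, -0.97], "angular": [0, 0, 0]}, {"xyz": [0.75, 0.79, -0.97], "angular": [0, 0, 0]}, {"xyz": [0.75, 0.79, -0.97], "angular": [0, 0, 0]}, {"xyz": [0.75, 0.79, -0.97], "angular": [0, 0, 0]}, {"xyz": [0.75, 0.79, -0.97], "angular": [0, 0, 0]}, {"xyz": [0.75, 0.79, -0.97], "angular": [0, 0, 0]}, {"xyz": [0.75, 0.79, -0.97], "angular": [0, 0, 0]}]}}

```text
time_s: 2.02
tool_pos: [0.444, -0.0814, 0.1196]
orientation: [-0.7, 0.099, -0.097, 0.7]
force: [0.7, 0.3, -0.1]
grip_width: 0.0599
```

```bash
cat >> h.py <<'E'
def wrist(name,z=.008,lo=TEAL[0],hi=TEAL[1],amin=150):
    p=robot.camera_params("wrist"); im=robot.camera("wrist"); cv2.imwrite(f"pics/{name}.png",im)
    for b in blobs(im,p,lo,hi,z,amin,True): print("px",b[0],"c",b[1].round(1),"rect",np.round(b[2][0],1),np.round(b[2][1],1),round(b[2][2],1),"A",round(b[3]))
    return im,p
E
python3 - <<'E'
from h import *
wrist("w1"); go([.443,-.083,.003])
E
```

```text
px [305. 328.] c [570.8 -92.9] rect [570.8 -92.9] [48.5 11.6] 85.4 A 490
px [ 80. 292.] c [ 470.1 -332.3] rect [ 469.7 -332.5] [35.8 37.6] 23.1 A 1034
px [550. 289.] c [643.2 235.4] rect [643.1 235.1] [39.3 36. ] 10.0 A 1099
px [175. 254.] c [ 453.7 -192.8] rect [ 453.7 -192.8] [48.2 12. ] 41.2 A 524
px [281. 211.] c [440.6 -81.4] rect [440.2 -81.3] [37.9 37.4] 74.0 A 1093
px [417. 155.] c [423.5  53.6] rect [423.2  53.4] [20.6 21.4] 77.7 A 348
px [541. 122.] c [420.8 217.3] rect [420.9 217.9] [28.3 27.8] 88.0 A 680
pos [ 0.4442 -0.0809  0.1201] jaw deg 74.12 ydown [-4.e-04  4.e-04 -1.e+00] units [-0.005  0.976 -0.02 ] n 1.0
```

View pics/w1.png

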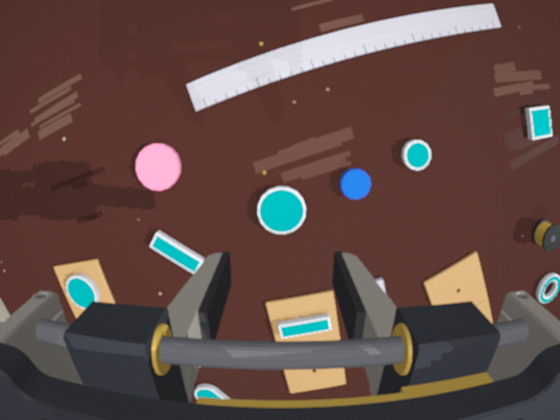

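The wrist view shows big_round_c at (281,211) between the fingers, the blue disc at (355,184) and the pink at (158,167). The three cameras agree to about 2 mm, so I'm descending.

>>> {"op": "apply_moves", "data": {"motion": [{"xyz": [-0.01, 0.3, -0.015], "angular": [0, 0, 0]}, {"xyz": [-0.01, 0.6, -0.015], "angular": [0, 0, 0]}, {"xyz": [-0.01, 0.85, -0.015], "angular": [0, 0, 0]}, {"xyz": [-0.01, 0.97, -0.015], "angular": [0, 0, 0]}, {"xyz": [-0.01, 0.97, -0.015], "angular": [0, 0, 0]}, {"xyz": [-0.01, 0.97, -0.015], "angular": [0, 0, 0]}]}}

```text
time_s: 2.57
tool_pos: [0.443, -0.0819, 0.004]
orientation: [-0.7, 0.097, -0.097, 0.7]
force: [0.4, -0.5, 0.9]
grip_width: 0.0602
```

>>> {"op": "apply_moves", "data": {"motion": [{"xyz": [0, 0, 0], "angular": [0, 0, 0]}, {"xyz": [0, 0, 0], "angular": [0, 0, 0]}, {"xyz": [0, 0, 0], "angular": [0, 0, 0]}, {"xyz": [0, 0, 0], "angular": [0, 0, 0]}, {"xyz": [0, 0, 0], "angular": [0, 0, 0]}, {"xyz": [0, 0, 0], "angular": [0, 0, 0]}], "gripper": 1}}

```text
time_s: 3.07
tool_pos: [0.444, -0.083, 0.0047]
orientation: [-0.7, 0.097, -0.099, 0.7]
force: [0.0, 2.7, 9.9]
grip_width: 0.0428
```

>>> {"op": "apply_moves", "data": {"motion": [{"xyz": [0, -0.2, 0], "angular": [0, 0, 0]}, {"xyz": [0, -0.5, 0], "angular": [0, 0, 0]}, {"xyz": [0, -0.7, 0], "angular": [0, 0, 0]}, {"xyz": [0, -0.7, 0], "angular": [0, 0, 0]}, {"xyz": [0, -0.7, 0], "angular": [0, 0, 0]}]}}

```text
time_s: 3.48
tool_pos: [0.4442, -0.0833, 0.0891]
orientation: [0.7, -0.096, 0.099, -0.7]
force: [-0.8, -0.1, -0.4]
grip_width: 0.043
```

```bash
python3 - <<'E'
from h import *
wrist("w2",z=.09); go([.5429,-.3350,.087])
E
```

```text
px [ 69. 305.] c [ 435.9 -242.3] rect [ 436.1 -241.6] [20.8 25.1] 76.0 A 418
px [167. 265.] c [ 424.2 -149.7] rect [ 424.2 -149.7] [32.4  8.2] 40.8 A 240
px [281. 264.] c [441.5 -83.1] rect [441.7 -83.1] [38.9 38.9] 30.4 A 1179
px [434. 158.] c [404.   16.2] rect [404.1  16.4] [14.3 14.8] 78.6 A 163
pos [ 0.4432 -0.0831  0.0879] jaw deg 74.13 ydown [ 1.7e-03 -3.0e-04 -1.0e+00] units [ 1.373  0.009 -1.792] n 2.0
```

>>> {"op": "apply_moves", "data": {"motion": [{"xyz": [0.35, 0, -0.45], "angular": [0, 0, 0]}, {"xyz": [0.69, 0, -0.896], "angular": [0, 0, 0]}, {"xyz": [0.69, 0, -0.896], "angular": [0, 0, 0]}, {"xyz": [0.69, 0, -0.896], "angular": [0, 0, 0]}, {"xyz": [0.69, 0, -0.896], "angular": [0, 0, 0]}]}}

```text
time_s: 3.95
tool_pos: [0.4936, -0.2113, 0.086]
orientation: [0.7, -0.099, 0.098, -0.7]
force: [-0.6, 0.1, -0.4]
grip_width: 0.0426
```

>>> {"op": "apply_moves", "data": {"motion": [{"xyz": [0.35, 0, -0.45], "angular": [0, 0, 0]}, {"xyz": [0.69, 0, -0.896], "angular": [0, 0, 0]}, {"xyz": [0.69, 0, -0.896], "angular": [0, 0, 0]}, {"xyz": [0.69, 0, -0.896], "angular": [0, 0, 0]}, {"xyz": [0.69, 0, -0.896], "angular": [0, 0, 0]}, {"xyz": [0.69, 0, -0.896], "angular": [0, 0, 0]}, {"xyz": [0.69, 0, -0.896], "angular": [0, 0, 0]}]}}

```text
time_s: 4.53
tool_pos: [0.542, -0.3326, 0.0863]
orientation: [-0.7, 0.098, -0.096, 0.701]
force: [-0.1, -0.3, -0.4]
grip_width: 0.043
```

```bash
python3 - <<'E'
from h import *
im,p=wrist("w3",z=.012); go([.5436,-.3350,.0085])
print("hole expected px",proj(p,[.5429,-.335,.004],True))
for b in blobs(im,p,*BROWN,.004,500,True): print("card",b[0],b[2])
E
```

```text
px [409. 301.] c [ 643.7 -239.2] rect [ 642.8 -237.2] [31.2 18.4] 74.0 A 399
px [282. 264.] c [ 573.5 -342. ] rect [ 573.7 -342.1] [56.  55.2] 74.1 A 2448
px [530. 185.] c [568.2 -92.9] rect [568.3 -92.7] [46.  11.8] 85.4 A 499
px [261. 137.] c [ 469.1 -328.3] rect [ 469.1 -328.3] [37.5 37. ] 73.6 A 1111
px [420.  77.] c [ 454.  -194.9] rect [ 454.1 -194.9] [47.5 12.1] 41.0 A 532
pos [ 0.5424 -0.3327  0.0867] jaw deg 74.2 ydown [-0.002   0.0016 -1.    ] units [ 0.017  0.652 -0.016] n 1.0
hole expected px [279.51757121 226.15408857]
card [310. 397.] ((753.4223022460938, -341.1046142578125), (377.6439514160156, 32.15684509277344), 74.03162384033203)
card [521. 208.] ((604.068115234375, -95.80770874023438), (73.6882553100586, 142.5730438232422), 85.2765884399414)
card [272. 171.] ((504.2298278808594, -331.2318115234375), (71.71968078613281, 140.08914184570312), 84.93014526367188)
```

View pics/w3.png

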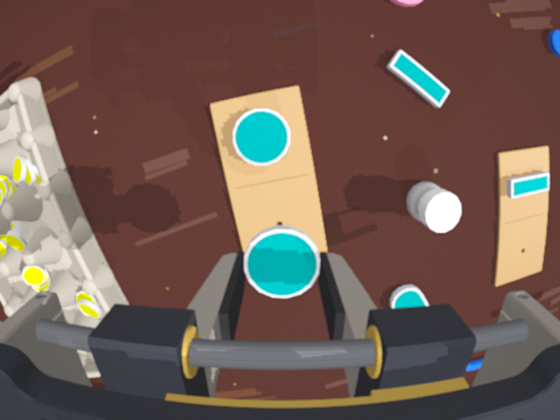

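The hole shows at (280,223), within 3 px of where I predicted (279.5,226). The piece is level in the jaws at (282,264), so I'm setting it down.

>>> {"op": "apply_moves", "data": {"motion": [{"xyz": [0.013, 0.25, -0.011], "angular": [0, 0, 0]}, {"xyz": [0.013, 0.45, -0.011], "angular": [0, 0, 0]}, {"xyz": [0.013, 0.57, -0.011], "angular": [0, 0, 0]}, {"xyz": [0.013, 0.61, -0.011], "angular": [0, 0, 0]}, {"xyz": [0.013, 0.63, -0.011], "angular": [0, 0, 0]}, {"xyz": [0.013, 0.645, -0.011], "angular": [0, 0, 0]}, {"xyz": [0.013, 0.652, -0.011], "angular": [0, 0, 0]}, {"xyz": [0.013, 0.652, -0.011], "angular": [0, 0, 0]}]}}

```text
time_s: 5.25
tool_pos: [0.5452, -0.3371, 0.0101]
orientation: [0.701, -0.097, 0.098, -0.7]
force: [-0.1, -0.2, -1.1]
grip_width: 0.0427
```

```bash
python3 - <<'E'
from h import *
s=robot.state(); print(s["force"]); go([.5433,-.3343,.0085])
E
```

```text
[-0.13954321 -0.19644217 -1.11499517]
pos [ 0.5452 -0.3371  0.0101] jaw deg 74.14 ydown [ 1.3e-03 -8.0e-04 -1.0e+00] units [-0.022  0.013  0.018] n 1.0
```

>>> {"op": "apply_moves", "data": {"motion": [{"xyz": [-0.022, 0, 0.018], "angular": [0, 0, 0]}, {"xyz": [-0.022, 0, 0.018], "angular": [0, 0, 0]}, {"xyz": [-0.022, 0, 0.018], "angular": [0, 0, 0]}, {"xyz": [-0.022, 0, 0.018], "angular": [0, 0, 0]}, {"xyz": [-0.022, 0.01, 0.018], "angular": [0, 0, 0]}, {"xyz": [-0.022, 0.01, 0.018], "angular": [0, 0, 0]}, {"xyz": [-0.022, 0.01, 0.018], "angular": [0, 0, 0]}, {"xyz": [-0.022, 0.01, 0.018], "angular": [0, 0, 0]}]}}

```text
time_s: 5.92
tool_pos: [0.5429, -0.3342, 0.0088]
orientation: [0.7, -0.097, 0.098, -0.7]
force: [-2.4, 1.0, 8.1]
grip_width: 0.0428
```

```bash
python3 - <<'E'
from h import *
s=robot.state(); print(s["force"]); go([.5433,-.3343,.0085])
E
```

```text
[-2.4071114   1.04292113  8.09610087]
pos [ 0.5429 -0.3342  0.0088] jaw deg 74.14 ydown [ 4.e-04 -3.e-04 -1.e+00] units [0.003 0.002 0.   ] n 1.0
```

>>> {"op": "apply_moves", "data": {"motion": [{"xyz": [0, 0, 0], "angular": [0, 0, 0]}, {"xyz": [0, 0, 0], "angular": [0, 0, 0]}, {"xyz": [0, 0, 0], "angular": [0, 0, 0]}, {"xyz": [0, 0, 0], "angular": [0, 0, 0]}, {"xyz": [0, 0, 0], "angular": [0, 0, 0]}], "gripper": -0.25}}

```text
time_s: 6.33
tool_pos: [0.5426, -0.334, 0.0078]
orientation: [-0.7, 0.098, -0.097, 0.7]
force: [0.2, 0.3, 0.3]
grip_width: 0.0573
```

>>> {"op": "apply_moves", "data": {"motion": [{"xyz": [0, -0.15, 0], "angular": [0, 0, 0]}, {"xyz": [0, -0.4, 0], "angular": [0, 0, 0]}, {"xyz": [0, -0.7, 0], "angular": [0, 0, 0]}, {"xyz": [0, -1.0, 0], "angular": [0, 0, 0]}, {"xyz": [0, -1.0, 0], "angular": [0, 0, 0]}, {"xyz": [0, -1.0, 0], "angular": [0, 0, 0]}, {"xyz": [0, -1.0, 0], "angular": [0, 0, 0]}]}}

```text
time_s: 6.92
tool_pos: [0.5424, -0.3338, 0.1276]
orientation: [-0.7, 0.098, -0.097, 0.7]
force: [-0.2, 0.5, -0.4]
grip_width: 0.0573
```

```bash
python3 - <<'E'
from h import *
im,p=wrist("w4",z=.012); go([.4258,.0528,.12])
for b in blobs(im,p,*BROWN,.004,500,True): print("card",b[0],b[2])
E
```

```text
px [399. 283.] c [ 648.1 -238.2] rect [ 647.4 -235.5] [35.4 24.9] 74.0 A 591
px [281. 209.] c [ 539.2 -333.7] rect [ 539.5 -333.6] [37.5 36.9] 74.1 A 1085
px [507. 176.] c [568.3 -92.5] rect [568.3 -92.5] [47.1 11.8] 85.3 A 489
px [265. 133.] c [ 469.2 -328.4] rect [ 469.2 -328.3] [37.8 37.5] 10.4 A 1091
px [403.  82.] c [ 454.  -194.6] rect [ 454.  -194.5] [47.4 11.9] 41.2 A 517
pos [ 0.5419 -0.3335  0.1267] jaw deg 74.14 ydown [-0.0016  0.001  -1.    ] units [-1.81   0.061  2.832] n 3.0
card [341. 397.] ((817.728271484375, -310.6805725097656), (441.00018310546875, 28.05910873413086), 74.09522247314453)
card [500. 197.] ((604.15625, -95.63401794433594), (73.58580017089844, 142.7854766845703), 85.31951141357422)
card [273. 168.] ((505.07305908203125, -331.3466491699219), (71.99642944335938, 142.16392517089844), 84.80479431152344)
```

View pics/w4.png

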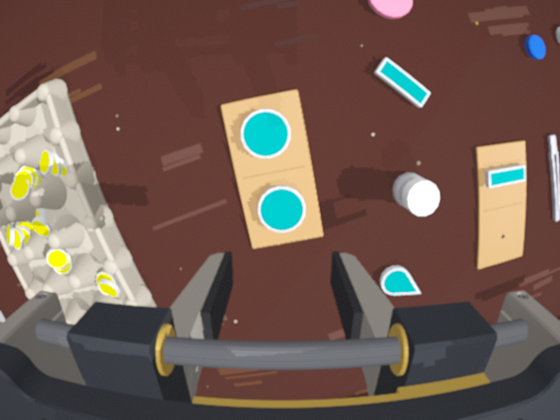

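The big round sits flat at (282,209) on the hole end of the card. Measured against its mate it is about 2 mm short of centre; I'll recheck that from the top camera later. Next is small_round_c.

>>> {"op": "apply_moves", "data": {"motion": [{"xyz": [-0.605, 0, 0.945], "angular": [0, 0, 0]}, {"xyz": [-0.605, 0, 0.945], "angular": [0, 0, 0]}, {"xyz": [-0.605, 0, 0.945], "angular": [0, 0, 0]}, {"xyz": [-0.605, 0, 0.945], "angular": [0, 0, 0]}], "gripper": 0}}

```text
time_s: 7.3
tool_pos: [0.4998, -0.2001, 0.1256]
orientation: [-0.699, 0.1, -0.095, 0.701]
force: [-0.1, 0.5, 0.5]
grip_width: 0.0459
```

>>> {"op": "apply_moves", "data": {"motion": [{"xyz": [-0.605, 0, 0.945], "angular": [0, 0, 0]}, {"xyz": [-0.605, 0, 0.945], "angular": [0, 0, 0]}, {"xyz": [-0.605, 0, 0.945], "angular": [0, 0, 0]}, {"xyz": [-0.605, 0, 0.945], "angular": [0, 0, 0]}]}}

```text
time_s: 7.63
tool_pos: [0.4615, -0.0723, 0.1263]
orientation: [-0.7, 0.099, -0.095, 0.701]
force: [-0.4, -0.6, 0.1]
grip_width: 0.0463
```

>>> {"op": "apply_moves", "data": {"motion": [{"xyz": [-0.605, 0, 0.945], "angular": [0, 0, 0]}, {"xyz": [-0.605, 0, 0.945], "angular": [0, 0, 0]}, {"xyz": [-0.605, 0, 0.945], "angular": [0, 0, 0]}, {"xyz": [-0.605, 0, 0.945], "angular": [0, 0, 0]}, {"xyz": [-0.605, 0, 0.945], "angular": [0, 0, 0]}, {"xyz": [-0.605, 0, 0.945], "angular": [0, 0, 0]}, {"xyz": [-0.605, 0, 0.945], "angular": [0, 0, 0]}, {"xyz": [-0.605, 0, 0.945], "angular": [0, 0, 0]}]}}

```text
time_s: 8.3
tool_pos: [0.4267, 0.0515, 0.1277]
orientation: [0.7, -0.098, 0.098, -0.7]
force: [-0.1, 0.7, -0.3]
grip_width: 0.046
```

```bash
python3 - <<'E'
from h import *
im,p=wrist("w5",z=.008); go([.4257,.0526,.003])
n="top"; im=robot.camera("top"); cv2.imwrite("pics/top1.png",im); p=robot.camera_params("top")
for z in (.008,.012):
  for b in blobs(im,p,*TEAL,z,25): print("top",z,b[0],b[1].round(1),"rect",np.round(b[2][0],1))
E
```

```text
px [ 88. 289.] c [ 453.6 -192.8] rect [ 453.6 -192.8] [47.4 11.7] 41.0 A 477
px [536. 229.] c [530.2 338.7] rect [527.7 340.7] [23.4 37.4] 23.8 A 586
px [283. 208.] c [423.4  53.7] rect [423.3  53.8] [21.3 22. ] 73.5 A 357
px [444. 161.] c [420.7 217.3] rect [420.7 217.4] [27.7 28.1] 87.7 A 721
pos [0.4266 0.0515 0.1278] jaw deg 74.04 ydown [-2.e-04 -2.e-04 -1.e+00] units [-0.01   1.04   0.007] n 2.0
top 0.008 [182. 250.] [422.4 220. ] rect [422.5 219.4]
top 0.008 [363. 231.] [ 455.6 -194.7] rect [ 455.2 -195. ]
top 0.008 [422. 222.] [ 471.  -330.9] rect [ 470.8 -331.2]
top 0.008 [132. 204.] [529.4 334.9] rect [531.2 336.1]
top 0.008 [423. 192.] [ 541.6 -335.9] rect [ 541.5 -336.2]
top 0.008 [318. 182.] [570.7 -93.3] rect [571.3 -93.8]
top 0.008 [175. 154.] [644.3 234.6] rect [644.6 235.4]
top 0.008 [233. 147.] [657.4 100. ] rect [657.   99.8]
top 0.008 [378. 144.] [ 652.9 -238.6] rect [ 653.  -236.5]
top 0.008 [529. 113.] [ 718.7 -587.3] rect [ 719.  -588.7]
top 0.012 [182. 250.] [422.4 219.2] rect [422.5 218.7]
top 0.012 [363. 231.] [ 455.4 -194.1] rect [ 455.1 -194.4]
top 0.012 [422. 222.] [ 470.8 -329.9] rect [ 470.6 -330.1]
top 0.012 [132. 204.] [529.  333.8] rect [530.8 335. ]
top 0.012 [423. 192.] [ 541.2 -334.9] rect [ 541.1 -335.1]
top 0.012 [318. 182.] [570.1 -93. ] rect [570.8 -93.6]
top 0.012 [175. 154.] [643.6 233.8] rect [643.9 234.6]
top 0.012 [233. 147.] [656.6  99.6] rect [656.2  99.5]
top 0.012 [378. 144.] [ 652.1 -237.9] rect [ 652.2 -235.8]
top 0.012 [529. 113.] [ 717.8 -585.5] rect [ 718.  -586.9]
```

>>> {"op": "apply_moves", "data": {"motion": [{"xyz": [-0.013, 0.3, 0.007], "angular": [0, 0, 0]}, {"xyz": [-0.013, 0.6, 0.007], "angular": [0, 0, 0]}, {"xyz": [-0.013, 0.85, 0.007], "angular": [0, 0, 0]}, {"xyz": [-0.013, 1.0, 0.007], "angular": [0, 0, 0]}, {"xyz": [-0.013, 1.0, 0.007], "angular": [0, 0, 0]}, {"xyz": [-0.013, 1.0, 0.007], "angular": [0, 0, 0]}, {"xyz": [-0.013, 1.0, 0.007], "angular": [0, 0, 0]}]}}

```text
time_s: 8.98
tool_pos: [0.4257, 0.0537, 0.0088]
orientation: [-0.7, 0.097, -0.098, 0.7]
force: [0.6, 0.2, -0.8]
grip_width: 0.0462
```

>>> {"op": "apply_moves", "data": {"motion": [{"xyz": [0, 0.035, 0], "angular": [0, 0, 0]}, {"xyz": [0, 0.035, 0], "angular": [0, 0, 0]}, {"xyz": [0, 0.035, 0], "angular": [0, 0, 0]}, {"xyz": [0, 0.035, 0], "angular": [0, 0, 0]}]}}

```text
time_s: 9.32
tool_pos: [0.4253, 0.054, 0.0043]
orientation: [-0.7, 0.097, -0.098, 0.7]
force: [0.3, 0.3, -0.5]
grip_width: 0.046
```

>>> {"op": "apply_moves", "data": {"motion": [{"xyz": [0, 0, 0], "angular": [0, 0, 0]}, {"xyz": [0, 0, 0], "angular": [0, 0, 0]}, {"xyz": [0, 0, 0], "angular": [0, 0, 0]}, {"xyz": [0, 0, 0], "angular": [0, 0, 0]}, {"xyz": [0, 0, 0], "angular": [0, 0, 0]}, {"xyz": [0, 0, 0], "angular": [0, 0, 0]}], "gripper": 1}}

```text
time_s: 9.82
tool_pos: [0.425, 0.054, 0.0038]
orientation: [-0.7, 0.097, -0.098, 0.7]
force: [-0.0, 0.1, 3.2]
grip_width: 0.0268
```

>>> {"op": "apply_moves", "data": {"motion": [{"xyz": [0, -0.2, 0], "angular": [0, 0, 0]}, {"xyz": [0, -0.5, 0], "angular": [0, 0, 0]}, {"xyz": [0, -0.8, 0], "angular": [0, 0, 0]}, {"xyz": [0, -0.8, 0], "angular": [0, 0, 0]}, {"xyz": [0, -0.8, 0], "angular": [0, 0, 0]}, {"xyz": [0, -0.8, 0], "angular": [0, 0, 0]}, {"xyz": [0, -0.8, 0], "angular": [0, 0, 0]}]}}

```text
time_s: 10.4
tool_pos: [0.4239, 0.0539, 0.0987]
orientation: [0.701, -0.098, 0.097, -0.7]
force: [0.0, 0.5, 1.0]
grip_width: 0.0268
```

```bash
python3 - <<'E'
from h import *
z=robot.state()["tool_pos"][2]
wrist("w6",z=z+.0045); go([.5869,.0842,.100])
E
```

```text
px [ 75. 303.] c [413.8 -94.7] rect [413.6 -95.2] [31.   8.1] 41.7 A 198
px [281. 269.] c [422.2  53.7] rect [422.2  53.8] [22.2 21.4] 74.1 A 387
px [549. 241.] c [462.6 242.5] rect [461.9 242.9] [14.9 21. ] 22.8 A 229
px [457. 169.] c [392.8 165.6] rect [392.8 165.7] [17.8 18. ] 87.2 A 296
pos [0.4238 0.0538 0.0985] jaw deg 74.14 ydown [-2.5e-03 -3.0e-04 -1.0e+00] units [ 1.238 -0.016  0.615] n 2.0
```

>>> {"op": "apply_moves", "data": {"motion": [{"xyz": [0.3, 0, 0.15], "angular": [0, 0, 0]}, {"xyz": [0.62, 0, 0.31], "angular": [0, 0, 0]}, {"xyz": [0.62, 0, 0.31], "angular": [0, 0, 0]}, {"xyz": [0.62, 0, 0.31], "angular": [0, 0, 0]}]}}

```text
time_s: 10.78
tool_pos: [0.5077, 0.0696, 0.0983]
orientation: [0.7, -0.098, 0.097, -0.7]
force: [0.2, 0.6, -1.0]
grip_width: 0.0265
```

>>> {"op": "apply_moves", "data": {"motion": [{"xyz": [0.3, 0, 0.15], "angular": [0, 0, 0]}, {"xyz": [0.62, 0.3, 0.31], "angular": [0, 0, 0]}, {"xyz": [0.62, 0.5, 0.31], "angular": [0, 0, 0]}, {"xyz": [0.62, 0.5, 0.31], "angular": [0, 0, 0]}, {"xyz": [0.62, 0.5, 0.31], "angular": [0, 0, 0]}, {"xyz": [0.62, 0.5, 0.31], "angular": [0, 0, 0]}, {"xyz": [0.62, 0.5, 0.31], "angular": [0, 0, 0]}, {"xyz": [0.62, 0.5, 0.31], "angular": [0, 0, 0]}]}}

```text
time_s: 11.45
tool_pos: [0.5883, 0.0848, 0.0414]
orientation: [-0.7, 0.097, -0.098, 0.701]
force: [-0.8, 0.4, 0.4]
grip_width: 0.0265
```

```bash
python3 - <<'E'
from h import *
im,p=wrist("w7",z=.012); go([.5873,.0844,.0083])
print("hole exp px",proj(p,[.5869,.0842,.004],True))
E
```

```text
px [ 68. 276.] c [567.9 -91.9] rect [567.8 -92.1] [47.8 12.3] 85.3 A 532
px [281. 269.] c [602.6  80.2] rect [602.3  80.3] [26.7 26.6] 74.0 A 561
px [483. 255.] c [639.8 232.4] rect [639.7 232. ] [36.5 37.8] 89.0 A 1076
px [556.  92.] c [526.5 326.1] rect [526.4 325.1] [12.  25.6] 75.0 A 226
pos [0.5885 0.0849 0.0414] jaw deg 74.14 ydown [ 1.9e-03  3.0e-04 -1.0e+00] units [-0.009  0.275 -0.007] n 1.0
hole exp px [280.83658018 242.94968319]
```

>>> {"op": "apply_moves", "data": {"motion": [{"xyz": [-0.009, 0.12, -0.007], "angular": [0, 0, 0]}, {"xyz": [-0.009, 0.2, -0.007], "angular": [0, 0, 0]}, {"xyz": [-0.009, 0.24, -0.007], "angular": [0, 0, 0]}, {"xyz": [-0.009, 0.255, -0.007], "angular": [0, 0, 0]}, {"xyz": [-0.009, 0.265, -0.007], "angular": [0, 0, 0]}, {"xyz": [-0.009, 0.275, -0.007], "angular": [0, 0, 0]}, {"xyz": [-0.009, 0.278, -0.007], "angular": [0, 0, 0]}, {"xyz": [-0.009, 0.278, -0.007], "angular": [0, 0, 0]}]}}

```text
time_s: 12.17
tool_pos: [0.587, 0.0843, 0.0077]
orientation: [0.7, -0.098, 0.097, -0.7]
force: [-5.1, -1.2, 12.9]
grip_width: 0.0267
```

```bash
python3 - <<'E'
from h import *
s=robot.state(); print(s["force"]); go([.5873,.0844,.0078])
E
```

```text
[-5.12669985 -1.19716014 12.87137942]
pos [0.587  0.0843 0.0077] jaw deg 74.14 ydown [-4.e-04 -1.e-04 -1.e+00] units [ 0.002 -0.001  0.001] n 1.0
```

>>> {"op": "apply_moves", "data": {"motion": [{"xyz": [0, 0, 0], "angular": [0, 0, 0]}, {"xyz": [0, 0, 0], "angular": [0, 0, 0]}, {"xyz": [0, 0, 0], "angular": [0, 0, 0]}, {"xyz": [0, 0, 0], "angular": [0, 0, 0]}, {"xyz": [0, 0, 0], "angular": [0, 0, 0]}], "gripper": 0}}

```text
time_s: 12.58
tool_pos: [0.5871, 0.0844, 0.0063]
orientation: [-0.7, 0.098, -0.098, 0.7]
force: [0.5, -0.0, 0.1]
grip_width: 0.0458
```

>>> {"op": "apply_moves", "data": {"motion": [{"xyz": [0, -0.15, 0], "angular": [0, 0, 0]}, {"xyz": [0, -0.4, 0], "angular": [0, 0, 0]}, {"xyz": [0, -0.7, 0], "angular": [0, 0, 0]}, {"xyz": [0, -1.0, 0], "angular": [0, 0, 0]}, {"xyz": [0, -1.0, 0], "angular": [0, 0, 0]}, {"xyz": [0, -1.0, 0], "angular": [0, 0, 0]}, {"xyz": [0, -1.0, 0], "angular": [0, 0, 0]}]}}

```text
time_s: 13.17
tool_pos: [0.5867, 0.0843, 0.1259]
orientation: [0.7, -0.098, 0.097, -0.7]
force: [-0.3, 0.1, 0.0]
grip_width: 0.0462
```

```bash
python3 - <<'E'
from h import *
im,p=wrist("w8",z=.012); go([.6505,-.2416,.125]); print(robot.state()["joint_positions"].round(2))
E
```

```text
px [316. 274.] c [654.5  98.5] rect [654.2  97.9] [14.8 20.9] 73.4 A 256
px [113. 242.] c [567.9 -92. ] rect [567.9 -92.1] [47.4 11.9] 85.3 A 502
px [440. 224.] c [640.3 233.1] rect [640.3 233.1] [36.9 36.8] 20.6 A 1052
px [282. 212.] c [585.4  84.2] rect [585.4  84.1] [21.  20.8] 74.1 A 354
px [ 18. 170.] c [ 454.5 -188.5] rect [ 454.5 -188.5] [46.5 11.5] 41.6 A 466
px [505.  95.] c [527.8 335.2] rect [525.1 336.6] [25.2 36.8] 31.6 A 613
px [374.   9.] c [426.2 215.3] rect [425.9 215.8] [27.6 19.7] 86.6 A 476
pos [0.5861 0.0842 0.1251] jaw deg 74.14 ydown [-1.9e-03 -3.0e-04 -1.0e+00] units [ 1.258e+00  1.000e-03 -2.465e+00] n 3.0
[ 0.14  0.4   1.78  0.    0.96 -1.15]
```

View pics/w8.png

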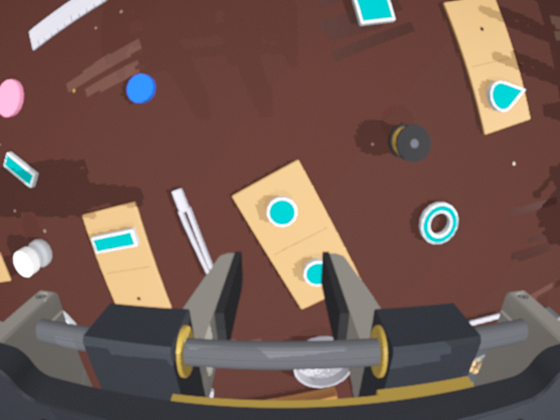

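>>> {"op": "apply_moves", "data": {"motion": [{"xyz": [0.42, 0, -0.822], "angular": [0, 0.853, 0]}, {"xyz": [0.42, 0, -0.822], "angular": [0, 0.853, 0]}, {"xyz": [0.42, 0, -0.822], "angular": [0, 0.853, 0]}, {"xyz": [0.42, 0, -0.822], "angular": [0, 0.853, 0]}, {"xyz": [0.42, 0, -0.822], "angular": [0, 0.853, 0]}, {"xyz": [0.42, 0, -0.822], "angular": [0, 0.853, 0]}]}}

```text
time_s: 13.72
tool_pos: [0.6074, -0.0251, 0.1241]
orientation: [0.628, -0.326, 0.324, -0.627]
force: [-0.5, -0.6, 0.5]
grip_width: 0.0458
```

>>> {"op": "apply_moves", "data": {"motion": [{"xyz": [0.839, 0, -0.383], "angular": [0, 0.853, 0]}, {"xyz": [0.839, 0, -0.383], "angular": [0, 0.853, 0]}, {"xyz": [0.839, 0, -0.383], "angular": [0, 0.853, 0]}, {"xyz": [0.839, 0, -0.383], "angular": [0, 0.853, 0]}, {"xyz": [0.839, 0, -0.383], "angular": [0, 0.853, 0]}, {"xyz": [0.839, 0, -0.383], "angular": [0, 0.853, 0]}]}}

```text
time_s: 14.22
tool_pos: [0.6289, -0.1334, 0.1239]
orientation: [-0.487, 0.515, -0.512, 0.485]
force: [0.3, -0.7, 0.5]
grip_width: 0.0456
```

>>> {"op": "apply_moves", "data": {"motion": [{"xyz": [0.896, 0, 0.221], "angular": [0, 0.853, 0]}, {"xyz": [0.896, 0, 0.221], "angular": [0, 0.853, 0]}, {"xyz": [0.896, 0, 0.221], "angular": [0, 0.853, 0]}, {"xyz": [0.896, 0, 0.221], "angular": [0, 0.853, 0]}, {"xyz": [0.896, 0, 0.221], "angular": [0, 0.853, 0]}, {"xyz": [0.896, 0, 0.221], "angular": [0, 0.853, 0]}, {"xyz": [0.896, 0, 0.221], "angular": [0, 0.853, 0]}, {"xyz": [0.896, 0, 0.221], "angular": [0, 0.853, 0]}], "gripper": -0.08}}

```text
time_s: 14.88
tool_pos: [0.6508, -0.2412, 0.1245]
orientation: [-0.294, 0.644, -0.642, 0.293]
force: [0.1, 0.9, 0.3]
grip_width: 0.0492
```

```bash
python3 - <<'E'
from h import *
im,p=wrist("w9",z=.008); go([.6505,-.2416,.003]); print(robot.state()["joint_positions"].round(2))
for c in cv2.findContours(mask(im,*TEAL),cv2.RETR_EXTERNAL,cv2.CHAIN_APPROX_NONE)[0]:
    if cv2.contourArea(c)<150: continue
    P=np.array([plane(p,q,.008,True)[:2]*1e3 for q in c[:,0].astype(float)])
    m=cv2.moments(P.astype(np.float32)); g=np.array([m["m10"],m["m01"]])/m["m00"]
    if np.hypot(*(g-[652,-238]))<20:
        d=P-g; t=P[np.hypot(*d.T).argmax()]
        print("g",g,"axis",.5*np.degrees(np.arctan2(2*m["mu11"],m["mu20"]-m["mu02"])),"tip",t,np.degrees(np.arctan2(*(t-g)[::-1])))
E
```

```text
px [260. 335.] c [ 541.3 -330.8] rect [ 541.6 -329.6] [21.  37.8] 49.9 A 619
px [120. 289.] c [ 456.1 -190.6] rect [ 455.6 -190.8] [41.8 11.6] 40.6 A 408
px [279. 206.] c [ 650.9 -236.8] rect [ 654.3 -237.3] [38.3 26. ] 20.7 A 650
px [114. 154.] c [566.3 -91.1] rect [566.3 -90.9] [48.7 12.1] 85.0 A 536
px [36. 30.] c [584.2  88.1] rect [584.4  88.2] [20.8 20.3] 34.6 A 320
pos [ 0.651  -0.2411  0.1249] jaw deg -40.89 ydown [-2.e-03  7.e-04 -1.e+00] units [5.000e-03 1.016e+00 1.000e-03] n 2.0
[-0.36  0.54  1.54 -0.    1.06  0.36]
g [ 650.88174736 -236.82552317] axis 47.500001908073365 tip [ 667.69155043 -218.64825677] 47.23825597835198
```

View pics/w9.png

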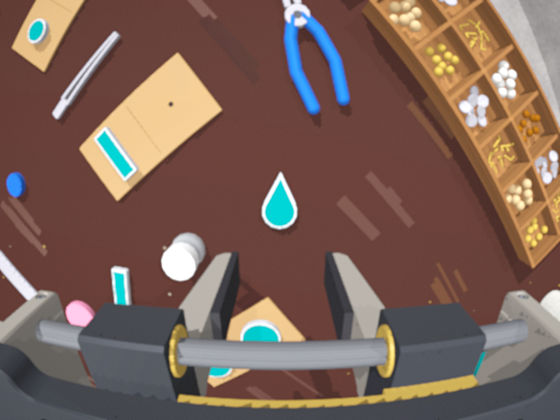

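```bash
python3 - <<'E'
from h import *
a,b=robot.camera_params("top"),robot.camera_params("side")
d1,d2=ray(a,(370.5,185)),ray(b,(337,158))
s=np.linalg.lstsq(np.c_[d1,-d2],b["position"]-a["position"],rcond=None)[0]
print(a["position"]+s[0]*d1,b["position"]+s[1]*d2)
print(plane(b,(337,172),0))
E
```

```text
[ 0.55679506 -0.21111711  0.03552543] [ 0.55709108 -0.21088992  0.03552439]
[ 0.54967608 -0.20776266  0.        ]
```

The jar is only about 36–40 mm tall, so the gripper body (bottom at about 90 mm) clears it.

>>> {"op": "apply_moves", "data": {"motion": [{"xyz": [0.004, 0.3, -0.003], "angular": [0, 0.035, 0]}, {"xyz": [0.004, 0.6, -0.003], "angular": [0, 0.035, 0]}, {"xyz": [0.004, 0.85, -0.003], "angular": [0, 0.035, 0]}, {"xyz": [0.004, 0.98, -0.003], "angular": [0, 0.035, 0]}, {"xyz": [0.004, 0.98, -0.003], "angular": [0, 0.035, 0]}, {"xyz": [0.004, 0.98, -0.003], "angular": [0, 0.035, 0]}, {"xyz": [0.004, 0.98, -0.003], "angular": [0, 0.035, 0]}]}}

```text
time_s: 15.52
tool_pos: [0.6524, -0.242, 0.0105]
orientation: [0.284, -0.647, 0.648, -0.285]
force: [0.3, -0.7, 0.3]
grip_width: 0.0494
```

>>> {"op": "apply_moves", "data": {"motion": [{"xyz": [0, 0.03, 0], "angular": [0, 0, 0]}, {"xyz": [0, 0.03, 0], "angular": [0, 0, 0]}, {"xyz": [0, 0.03, 0], "angular": [0, 0, 0]}, {"xyz": [0, 0.03, 0], "angular": [0, 0, 0]}]}}

```text
time_s: 15.85
tool_pos: [0.6516, -0.2418, 0.0061]
orientation: [0.284, -0.647, 0.648, -0.285]
force: [-0.2, 1.0, -0.0]
grip_width: 0.0494
```

>>> {"op": "apply_moves", "data": {"motion": [{"xyz": [0, 0, 0], "angular": [0, 0, 0]}, {"xyz": [0, 0, 0], "angular": [0, 0, 0]}, {"xyz": [0, 0, 0], "angular": [0, 0, 0]}, {"xyz": [0, 0, 0], "angular": [0, 0, 0]}, {"xyz": [0, 0, 0], "angular": [0, 0, 0]}, {"xyz": [0, 0, 0], "angular": [0, 0, 0]}], "gripper": 1}}

```text
time_s: 16.35
tool_pos: [0.6511, -0.2416, 0.0053]
orientation: [0.284, -0.647, 0.647, -0.284]
force: [-0.7, -0.2, 1.2]
grip_width: 0.0307
```

>>> {"op": "apply_moves", "data": {"motion": [{"xyz": [0, -0.2, 0], "angular": [0, 0, 0]}, {"xyz": [0, -0.5, 0], "angular": [0, 0, 0]}, {"xyz": [0, -0.8, 0], "angular": [0, 0, 0]}, {"xyz": [0, -0.8, 0], "angular": [0, 0, 0]}, {"xyz": [0, -0.8, 0], "angular": [0, 0, 0]}, {"xyz": [0, -0.8, 0], "angular": [0, 0, 0]}, {"xyz": [0, -0.8, 0], "angular": [0, 0, 0]}]}}

```text
time_s: 16.93
tool_pos: [0.6501, -0.2412, 0.0996]
orientation: [-0.285, 0.648, -0.647, 0.284]
force: [0.2, 1.3, -1.0]
grip_width: 0.0303
```

```bash
python3 - <<'E'
from h import *
z=robot.state()["tool_pos"][2]
im,p=wrist("w10",z=z+.0045); go([.4572,.331,.100])
cv2.imwrite("pics/w10c.png",im[180:340,180:380])
for c in cv2.findContours(mask(im,*TEAL),cv2.RETR_EXTERNAL,cv2.CHAIN_APPROX_NONE)[0]:
    if cv2.contourArea(c)<150: continue
    P=np.array([plane(p,q,z+.0045,True)[:2]*1e3 for q in c[:,0].astype(float)])
    m=cv2.moments(P.astype(np.float32)); g=np.array([m["m10"],m["m01"]])/m["m00"]
    if np.hypot(*(g-[652,-238]))<20:
        t=P[np.hypot(*(P-g).T).argmax()]
        print("g",g,"axis",.5*np.degrees(np.arctan2(2*m["mu11"],m["mu20"]-m["mu02"])),"tip",t)
E
```

```text
px [114. 305.] c [ 546.6 -188.2] rect [ 546.4 -188.5] [30.1  7.9] 42.7 A 189
px [281. 258.] c [ 653.1 -237.2] rect [ 652.3 -233.8] [39.6 26.4] 75.4 A 683
px [101. 162.] c [ 617.4 -124. ] rect [ 617.4 -124. ] [30.9  7.7] 85.3 A 218
px [17. 34.] c [628.7 -10.7] rect [628.9 -10.6] [13.3 12.2] 53.5 A 129
pos [ 0.65   -0.2412  0.0994] jaw deg -42.59 ydown [-2.6e-03  9.0e-04 -1.0e+00] units [-2.423e+00  4.000e-03 -4.410e+00] n 5.0
g [ 653.0971375  -237.23002416] axis 48.71276862074978 tip [ 669.42508946 -217.84023653]
```

View pics/w10c.png

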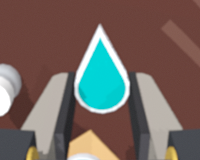

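>>> {"op": "apply_moves", "data": {"motion": [{"xyz": [-0.24, 0, -0.44], "angular": [0, 0, 0]}, {"xyz": [-0.474, 0, -0.882], "angular": [0, 0, 0]}, {"xyz": [-0.474, 0, -0.882], "angular": [0, 0, 0]}, {"xyz": [-0.474, 0, -0.882], "angular": [0, 0, 0]}]}}

```text
time_s: 17.32
tool_pos: [0.6079, -0.1227, 0.0993]
orientation: [-0.286, 0.649, -0.645, 0.284]
force: [0.4, -0.6, 0.7]
grip_width: 0.0307
```

>>> {"op": "apply_moves", "data": {"motion": [{"xyz": [-0.24, 0, -0.44], "angular": [0, 0, 0]}, {"xyz": [-0.474, 0, -0.882], "angular": [0, 0, 0]}, {"xyz": [-0.474, 0, -0.882], "angular": [0, 0, 0]}, {"xyz": [-0.474, 0, -0.882], "angular": [0, 0, 0]}]}}

```text
time_s: 17.65
tool_pos: [0.5688, -0.0099, 0.0997]
orientation: [-0.286, 0.648, -0.646, 0.284]
force: [-0.4, -0.1, -1.0]
grip_width: 0.0304
```

>>> {"op": "apply_moves", "data": {"motion": [{"xyz": [-0.24, 0, -0.44], "angular": [0, 0, 0]}, {"xyz": [-0.474, 0, -0.882], "angular": [0, 0, 0]}, {"xyz": [-0.474, 0, -0.882], "angular": [0, 0, 0]}, {"xyz": [-0.474, 0, -0.882], "angular": [0, 0, 0]}]}}

```text
time_s: 17.98
tool_pos: [0.5302, 0.1031, 0.1001]
orientation: [-0.286, 0.648, -0.646, 0.284]
force: [0.6, -0.1, -0.4]
grip_width: 0.0304
```

>>> {"op": "apply_moves", "data": {"motion": [{"xyz": [-0.24, 0, -0.44], "angular": [0, 0, 0]}, {"xyz": [-0.474, 0, -0.882], "angular": [0, 0, 0]}, {"xyz": [-0.474, 0, -0.882], "angular": [0, 0, 0]}, {"xyz": [-0.474, 0, -0.882], "angular": [0, 0, 0]}]}}

```text
time_s: 18.32
tool_pos: [0.4917, 0.2165, 0.1004]
orientation: [-0.286, 0.647, -0.647, 0.285]
force: [-0.7, 1.5, 0.9]
grip_width: 0.0304
```

>>> {"op": "apply_moves", "data": {"motion": [{"xyz": [-0.24, 0, -0.44], "angular": [0, 0, 0]}, {"xyz": [-0.474, 0.25, -0.882], "angular": [0, 0, 0]}, {"xyz": [-0.474, 0.45, -0.882], "angular": [0, 0, 0]}, {"xyz": [-0.474, 0.45, -0.882], "angular": [0, 0, 0]}, {"xyz": [-0.474, 0.45, -0.882], "angular": [0, 0, 0]}, {"xyz": [-0.474, 0.45, -0.882], "angular": [0, 0, 0]}, {"xyz": [-0.474, 0.45, -0.882], "angular": [0, 0, 0]}, {"xyz": [-0.474, 0.45, -0.882], "angular": [0, 0, 0]}]}}

```text
time_s: 18.98
tool_pos: [0.4552, 0.3248, 0.0481]
orientation: [0.283, -0.648, 0.648, -0.284]
force: [-0.4, 0.7, -0.6]
grip_width: 0.0299
```

```bash
python3 - <<'E'
from h import *
im,p=wrist("w11",z=.012); go([.4531,.3265,.0095])
im=robot.camera("top"); cv2.imwrite("pics/top2.png",im); p=robot.camera_params("top")
for b in blobs(im,p,*TEAL,.012,25): print("top",b[0],b[1].round(1))
E
```

```text
px [281. 258.] c [445.4 314.9] rect [444.4 319.3] [49.3 32.8] 75.2 A 1061
px [528. 166.] c [639.4 237.7] rect [639.7 237.3] [37.1 37.9] 53.2 A 1078
px [350. 158.] c [527.5 335.6] rect [524.5 337.3] [26.3 39.5] 30.7 A 681
pos [0.4552 0.3249 0.0482] jaw deg -42.68 ydown [ 1.2e-03  6.0e-04 -1.0e+00] units [ 0.003  0.323 -0.022] n 1.0
top [184. 250.] [422.1 216.7]
top [363. 231.] [ 455.5 -194. ]
top [422. 222.] [ 470.8 -329.9]
top [423. 192.] [ 541.2 -334.9]
top [318. 182.] [570.1 -93. ]
top [241. 176.] [587.2  83.2]
top [175. 154.] [643.7 233.9]
top [233. 147.] [656.7  99.7]
top [529. 113.] [ 718.2 -585.4]
```

Top view puts the small round at (587.2,83.2) mm against its hole at (586.7,83.7), which is good. Lowering the teardrop.

>>> {"op": "apply_moves", "data": {"motion": [{"xyz": [-0.003, 0.15, -0.026], "angular": [0, 0, 0]}, {"xyz": [-0.003, 0.25, -0.026], "angular": [0, 0, 0]}, {"xyz": [-0.003, 0.285, -0.026], "angular": [0, 0, 0]}, {"xyz": [-0.003, 0.3, -0.026], "angular": [0, 0, 0]}, {"xyz": [-0.003, 0.31, -0.026], "angular": [0, 0, 0]}, {"xyz": [-0.003, 0.318, -0.026], "angular": [0, 0, 0]}, {"xyz": [-0.003, 0.325, -0.026], "angular": [0, 0, 0]}, {"xyz": [-0.003, 0.325, -0.026], "angular": [0, 0, 0]}]}}

```text
time_s: 19.75
tool_pos: [0.4522, 0.3283, 0.0091]
orientation: [0.284, -0.647, 0.647, -0.284]
force: [-1.6, -2.1, 7.5]
grip_width: 0.0307
```

```bash
python3 - <<'E'
from h import *
s=robot.state(); print(s["force"]); go([.4532,.3274,.0090])
E
```

```text
[-1.6092298  -2.14687039  7.49743875]
pos [0.4522 0.3283 0.0091] jaw deg -42.58 ydown [ 4.e-04  1.e-04 -1.e+00] units [0.    0.001 0.011] n 1.0
```

>>> {"op": "apply_moves", "data": {"motion": [{"xyz": [0, -0.02, 0.011], "angular": [0, 0, 0]}, {"xyz": [0, -0.02, 0.011], "angular": [0, 0, 0]}, {"xyz": [0, -0.02, 0.011], "angular": [0, 0, 0]}, {"xyz": [0, -0.01, 0.011], "angular": [0, 0, 0]}, {"xyz": [0, -0.004, 0.011], "angular": [0, 0, 0]}, {"xyz": [0, 0.002, 0.011], "angular": [0, 0, 0]}, {"xyz": [0, 0.002, 0.011], "angular": [0, 0, 0]}, {"xyz": [0, 0.002, 0.011], "angular": [0, 0, 0]}]}}

```text
time_s: 20.42
tool_pos: [0.4531, 0.3276, 0.009]
orientation: [-0.284, 0.647, -0.647, 0.284]
force: [-2.2, -1.9, 15.0]
grip_width: 0.0307
```

>>> {"op": "apply_moves", "data": {"motion": [{"xyz": [0, 0, 0], "angular": [0, 0, 0]}, {"xyz": [0, 0, 0], "angular": [0, 0, 0]}, {"xyz": [0, 0, 0], "angular": [0, 0, 0]}, {"xyz": [0, 0, 0], "angular": [0, 0, 0]}, {"xyz": [0, 0, 0], "angular": [0, 0, 0]}], "gripper": -0.05}}

```text
time_s: 20.83
tool_pos: [0.4527, 0.3273, 0.0077]
orientation: [0.284, -0.647, 0.647, -0.284]
force: [0.0, -0.7, -0.6]
grip_width: 0.0482
```

>>> {"op": "apply_moves", "data": {"motion": [{"xyz": [0, -0.15, 0], "angular": [0, 0, 0]}, {"xyz": [0, -0.4, 0], "angular": [0, 0, 0]}, {"xyz": [0, -0.7, 0], "angular": [0, 0, 0]}, {"xyz": [0, -1.0, 0], "angular": [0, 0, 0]}, {"xyz": [0, -1.0, 0], "angular": [0, 0, 0]}, {"xyz": [0, -1.0, 0], "angular": [0, 0, 0]}, {"xyz": [0, -1.0, 0], "angular": [0, 0, 0]}]}}

```text
time_s: 21.42
tool_pos: [0.4525, 0.3272, 0.1274]
orientation: [0.284, -0.647, 0.647, -0.284]
force: [0.7, 0.0, -0.8]
grip_width: 0.0484
```

```bash
python3 - <<'E'
from h import *
wrist("w12",z=.012); go([.4556,-.1945,.125])
E
```

```text
px [324. 307.] c [414.5 222.5] rect [416.7 220. ] [26.9 17.4] 87.9 A 295
px [281. 204.] c [455.4 330.7] rect [458.8 330.5] [38.6 25.7] 23.4 A 644
px [481. 154.] c [640.1 236.8] rect [640.4 236.4] [36.6 36.3] 53.0 A 1049
px [336. 148.] c [527.4 335.4] rect [524.4 337.1] [25.8 38.5] 30.4 A 642
pos [0.4521 0.3268 0.1267] jaw deg -42.59 ydown [-0.0016 -0.0012 -1.    ] units [3.178 0.019 2.962] n 4.0
```

View pics/w12.png

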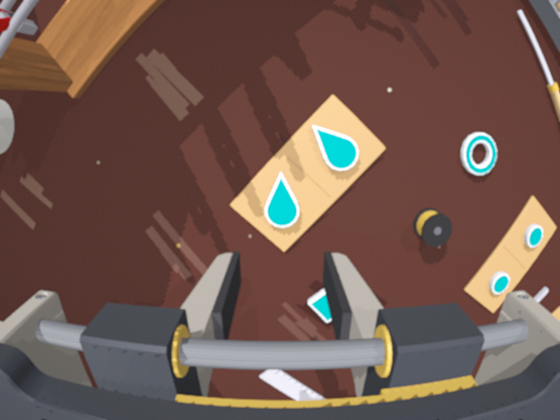

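The teardrop is on its hole end at (281,204), flat and clear of its mate at (336,148). Next is the bar.

>>> {"op": "apply_moves", "data": {"motion": [{"xyz": [0.794, 0, 0.74], "angular": [0, 0, 0]}, {"xyz": [0.794, 0, 0.74], "angular": [0, 0, 0]}, {"xyz": [0.794, 0, 0.74], "angular": [0, 0, 0]}, {"xyz": [0.794, 0, 0.74], "angular": [0, 0, 0]}], "gripper": 0.2}}

```text
time_s: 21.8
tool_pos: [0.4512, 0.1918, 0.1258]
orientation: [0.286, -0.647, 0.648, -0.282]
force: [-0.2, 0.3, -0.0]
grip_width: 0.0364
```

>>> {"op": "apply_moves", "data": {"motion": [{"xyz": [0.794, 0, 0.74], "angular": [0, 0, 0]}, {"xyz": [0.794, 0, 0.74], "angular": [0, 0, 0]}, {"xyz": [0.794, 0, 0.74], "angular": [0, 0, 0]}, {"xyz": [0.794, 0, 0.74], "angular": [0, 0, 0]}]}}

```text
time_s: 22.13
tool_pos: [0.453, 0.0623, 0.1264]
orientation: [0.285, -0.648, 0.648, -0.282]
force: [0.2, 0.6, -0.7]
grip_width: 0.0369
```

>>> {"op": "apply_moves", "data": {"motion": [{"xyz": [0.794, 0, 0.74], "angular": [0, 0, 0]}, {"xyz": [0.794, 0, 0.74], "angular": [0, 0, 0]}, {"xyz": [0.794, 0, 0.74], "angular": [0, 0, 0]}, {"xyz": [0.794, 0, 0.74], "angular": [0, 0, 0]}]}}

```text
time_s: 22.47
tool_pos: [0.4551, -0.0676, 0.1269]
orientation: [0.284, -0.648, 0.648, -0.283]
force: [-0.0, 0.6, -0.6]
grip_width: 0.0371
```

>>> {"op": "apply_moves", "data": {"motion": [{"xyz": [0.794, 0, 0.74], "angular": [0, 0.12, 0]}, {"xyz": [0.794, 0, 0.74], "angular": [0, 0.12, 0]}, {"xyz": [0.794, 0, 0.74], "angular": [0, 0.12, 0]}, {"xyz": [0.794, 0, 0.74], "angular": [0, 0.12, 0]}, {"xyz": [0.794, 0, 0.74], "angular": [0, 0.12, 0]}, {"xyz": [0.794, 0, 0.74], "angular": [0, 0.12, 0]}, {"xyz": [0.794, 0, 0.74], "angular": [0, 0.12, 0]}, {"xyz": [0.794, 0, 0.74], "angular": [0, 0.12, 0]}]}}

```text
time_s: 23.13
tool_pos: [0.4563, -0.1918, 0.1276]
orientation: [-0.254, 0.66, -0.66, 0.254]
force: [-0.6, -0.1, 0.1]
grip_width: 0.0367
```

```bash
python3 - <<'E'
from h import *
wrist("w13",z=.008); go([.4556,-.1943,.003])
im=robot.camera("top"); cv2.imwrite("pics/top3.png",im); p=robot.camera_params("top")
for b in blobs(im,p,*TEAL,.012,25): print("top",b[0],b[1].round(1))
E
```

```text
px [387. 287.] c [ 468.4 -330.9] rect [ 468.7 -330.7] [36.5 37.9] 38.5 A 1087
px [438. 243.] c [ 539.4 -336.3] rect [ 539.6 -336.5] [37.4 37.3] 51.4 A 1077
px [281. 212.] c [ 453.8 -192.9] rect [ 454.  -193.2] [47.4 11.8] 41.7 A 527
px [283.  45.] c [568.8 -91.8] rect [568.9 -91.8] [48.9 12.2] 85.8 A 558
px [ 6. 12.] c [421.8 216.4] rect [421.  217.6] [26.4 28.3] 88.2 A 585
pos [ 0.4565 -0.192   0.1277] jaw deg -47.88 ydown [-5.e-04  5.e-04 -1.e+00] units [0.018 1.039 0.01 ] n 2.0
top [184. 250.] [422.2 216.5]
top [133. 235.] [456.4 329.6]
top [132. 204.] [529.  333.9]
top [318. 182.] [570.1 -93.2]
top [241. 176.] [587.1  83. ]
top [175. 154.] [643.7 233.8]
top [233. 147.] [656.7  99.7]
top [530. 114.] [ 716.4 -586.5]
```

Top view puts the teardrop point at about (457.8,331.1) mm against its hole at (457.2,331.0), so it is centred. Picking the bar.

>>> {"op": "apply_moves", "data": {"motion": [{"xyz": [0.016, 0.3, 0.009], "angular": [0, 0, 0]}, {"xyz": [0.016, 0.6, 0.009], "angular": [0, 0, 0]}, {"xyz": [0.016, 0.85, 0.009], "angular": [0, 0, 0]}, {"xyz": [0.016, 1.0, 0.009], "angular": [0, 0, 0]}, {"xyz": [0.016, 1.0, 0.009], "angular": [0, 0, 0]}, {"xyz": [0.016, 1.0, 0.009], "angular": [0, 0, 0]}, {"xyz": [0.016, 1.0, 0.009], "angular": [0, 0, 0]}]}}

```text
time_s: 23.82
tool_pos: [0.4566, -0.1956, 0.009]
orientation: [0.253, -0.66, 0.66, -0.254]
force: [1.0, 0.5, 0.4]
grip_width: 0.0366
```

>>> {"op": "apply_moves", "data": {"motion": [{"xyz": [0, 0.035, 0], "angular": [0, 0, 0]}, {"xyz": [0, 0.035, 0], "angular": [0, 0, 0]}, {"xyz": [0, 0.035, 0], "angular": [0, 0, 0]}, {"xyz": [0, 0.035, 0], "angular": [0, 0, 0]}]}}

```text
time_s: 24.15
tool_pos: [0.4562, -0.1958, 0.0044]
orientation: [0.253, -0.66, 0.66, -0.254]
force: [-0.0, 1.0, -0.9]
grip_width: 0.037
```

>>> {"op": "apply_moves", "data": {"motion": [{"xyz": [0, 0, 0], "angular": [0, 0, 0]}, {"xyz": [0, 0, 0], "angular": [0, 0, 0]}, {"xyz": [0, 0, 0], "angular": [0, 0, 0]}, {"xyz": [0, 0, 0], "angular": [0, 0, 0]}, {"xyz": [0, 0, 0], "angular": [0, 0, 0]}, {"xyz": [0, 0, 0], "angular": [0, 0, 0]}], "gripper": 1}}

```text
time_s: 24.65
tool_pos: [0.4558, -0.1957, 0.0038]
orientation: [0.253, -0.66, 0.66, -0.253]
force: [-0.6, -0.6, 2.9]
grip_width: 0.0177
```

>>> {"op": "apply_moves", "data": {"motion": [{"xyz": [0, -0.2, 0], "angular": [0, 0, 0]}, {"xyz": [0, -0.5, 0], "angular": [0, 0, 0]}, {"xyz": [0, -0.8, 0], "angular": [0, 0, 0]}, {"xyz": [0, -0.8, 0], "angular": [0, 0, 0]}, {"xyz": [0, -0.8, 0], "angular": [0, 0, 0]}, {"xyz": [0, -0.8, 0], "angular": [0, 0, 0]}, {"xyz": [0, -0.8, 0], "angular": [0, 0, 0]}]}}

```text
time_s: 25.23
tool_pos: [0.4548, -0.1952, 0.0985]
orientation: [-0.254, 0.661, -0.66, 0.253]
force: [0.2, -0.5, 1.0]
grip_width: 0.0176
```

```bash
python3 - <<'E'
from h import *
z=robot.state()["tool_pos"][2]
wrist("w14",z=z+.0045); go([.6417,-.0982,.100])
E
```

```text
px [395. 297.] c [ 486.9 -260.5] rect [ 487.4 -260.2] [19.3 23.9] 39.0 A 378
px [450. 251.] c [ 530.8 -265. ] rect [ 530.8 -265. ] [23.3 24.2] 88.8 A 440
px [281. 267.] c [ 455.3 -194.5] rect [ 455.4 -194.5] [48.7 13. ] 41.4 A 600
px [281.  33.] c [ 549.5 -109.6] rect [ 549.6 -109.6] [31.2  7.9] 85.2 A 234
pos [ 0.4547 -0.1952  0.0984] jaw deg -47.99 ydown [-0.0024  0.001  -1.    ] units [-1.699 -0.016  0.442] n 2.0
```

>>> {"op": "apply_moves", "data": {"motion": [{"xyz": [-0.4, 0, 0.1], "angular": [0, 0, 0]}, {"xyz": [-0.85, 0, 0.22], "angular": [0, 0, 0]}, {"xyz": [-0.85, 0, 0.22], "angular": [0, 0, 0]}, {"xyz": [-0.85, 0, 0.22], "angular": [0, 0, 0]}]}}

```text
time_s: 25.62
tool_pos: [0.5527, -0.1452, 0.0986]
orientation: [-0.254, 0.66, -0.66, 0.255]
force: [0.1, -0.4, -0.1]
grip_width: 0.0179
```

>>> {"op": "apply_moves", "data": {"motion": [{"xyz": [-0.4, 0, 0.1], "angular": [0, 0, 0]}, {"xyz": [-0.85, 0.1, 0.22], "angular": [0, 0, 0]}, {"xyz": [-0.85, 0.45, 0.22], "angular": [0, 0, 0]}, {"xyz": [-0.85, 0.45, 0.22], "angular": [0, 0, 0]}, {"xyz": [-0.85, 0.45, 0.22], "angular": [0, 0, 0]}, {"xyz": [-0.85, 0.45, 0.22], "angular": [0, 0, 0]}, {"xyz": [-0.85, 0.45, 0.22], "angular": [0, 0, 0]}, {"xyz": [-0.85, 0.45, 0.22], "angular": [0, 0, 0]}]}}

```text
time_s: 26.28
tool_pos: [0.6423, -0.0993, 0.0471]
orientation: [0.253, -0.66, 0.66, -0.253]
force: [0.2, -0.1, 0.8]
grip_width: 0.0173
```

```bash
python3 - <<'E'
from h import *
go([.6417,-.0980,.0080])
E
```

```text
pos [ 0.6423 -0.0993  0.0471] jaw deg -48.04 ydown [ 1.1e-03 -3.0e-04 -1.0e+00] units [-0.003  0.326 -0.012] n 1.0
```

>>> {"op": "apply_moves", "data": {"motion": [{"xyz": [-0.003, 0.15, -0.012], "angular": [0, 0, 0]}, {"xyz": [-0.003, 0.25, -0.012], "angular": [0, 0, 0]}, {"xyz": [-0.003, 0.285, -0.012], "angular": [0, 0, 0]}, {"xyz": [-0.003, 0.3, -0.012], "angular": [0, 0, 0]}, {"xyz": [-0.003, 0.31, -0.012], "angular": [0, 0, 0]}, {"xyz": [-0.003, 0.32, -0.012], "angular": [0, 0, 0]}, {"xyz": [-0.003, 0.328, -0.012], "angular": [0, 0, 0]}, {"xyz": [-0.003, 0.328, -0.012], "angular": [0, 0, 0]}]}}

```text
time_s: 26.95
tool_pos: [0.6423, -0.0972, 0.0078]
orientation: [0.253, -0.66, 0.66, -0.254]
force: [-3.7, -0.4, 8.9]
grip_width: 0.0178
```

```bash
python3 - <<'E'
from h import *
s=robot.state(); print(s["force"]); go([.6417,-.0980,.0078])
E
```

```text
[-3.67107287 -0.38711154  8.88145128]
pos [ 0.6423 -0.0972  0.0078] jaw deg -47.98 ydown [ 5.e-04 -2.e-04 -1.e+00] units [0.008 0.    0.001] n 1.0
```

>>> {"op": "apply_moves", "data": {"motion": [{"xyz": [0.009, -0.02, 0], "angular": [0, 0, 0]}, {"xyz": [0.009, -0.02, 0], "angular": [0, 0, 0]}, {"xyz": [0.009, -0.02, 0], "angular": [0, 0, 0]}, {"xyz": [0.009, -0.01, 0], "angular": [0, 0, 0]}, {"xyz": [0.009, -0.004, 0], "angular": [0, 0, 0]}, {"xyz": [0.009, 0.001, 0], "angular": [0, 0, 0]}, {"xyz": [0.009, 0.001, 0], "angular": [0, 0, 0]}, {"xyz": [0.009, 0.001, 0], "angular": [0, 0, 0]}]}}

```text
time_s: 27.62
tool_pos: [0.6415, -0.0978, 0.0078]
orientation: [0.253, -0.66, 0.66, -0.254]
force: [-4.7, 1.1, 16.9]
grip_width: 0.018
```

>>> {"op": "apply_moves", "data": {"motion": [{"xyz": [0, 0, 0], "angular": [0, 0, 0]}, {"xyz": [0, 0, 0], "angular": [0, 0, 0]}, {"xyz": [0, 0, 0], "angular": [0, 0, 0]}, {"xyz": [0, 0, 0], "angular": [0, 0, 0]}, {"xyz": [0, 0, 0], "angular": [0, 0, 0]}], "gripper": 0.2}}

```text
time_s: 28.03
tool_pos: [0.641, -0.0977, 0.0059]
orientation: [-0.254, 0.66, -0.66, 0.253]
force: [0.2, 0.1, -0.1]
grip_width: 0.0366
```

>>> {"op": "apply_moves", "data": {"motion": [{"xyz": [0, -0.15, 0], "angular": [0, 0, 0]}, {"xyz": [0, -0.4, 0], "angular": [0, 0, 0]}, {"xyz": [0, -0.7, 0], "angular": [0, 0, 0]}, {"xyz": [0, -1.0, 0], "angular": [0, 0, 0]}, {"xyz": [0, -1.0, 0], "angular": [0, 0, 0]}, {"xyz": [0, -1.0, 0], "angular": [0, 0, 0]}]}}

```text
time_s: 28.53
tool_pos: [0.6428, -0.098, 0.1287]
orientation: [0.252, -0.659, 0.661, -0.255]
force: [0.0, -0.2, -1.2]
grip_width: 0.037
```

>>> {"op": "apply_moves", "data": {"motion": [{"xyz": [0, -1, 0], "angular": [0, 0, 0]}, {"xyz": [0, -1, 0], "angular": [0, 0, 0]}, {"xyz": [0, -1, 0], "angular": [0, 0, 0]}, {"xyz": [0, -1, 0], "angular": [0, 0, 0]}, {"xyz": [0, -1, 0], "angular": [0, 0, 0]}, {"xyz": [0, -1, 0], "angular": [0, 0, 0]}]}}

```text
time_s: 29.03
tool_pos: [0.6402, -0.0976, 0.2443]
orientation: [-0.254, 0.661, -0.66, 0.253]
force: [-0.6, -0.2, -0.2]
grip_width: 0.0368
```

>>> {"op": "apply_moves", "data": {"motion": [{"xyz": [0.9, 0, -0.9], "angular": [0, 0, 0]}, {"xyz": [0.9, 0, -0.9], "angular": [0, 0, 0]}, {"xyz": [0.9, 0, -0.9], "angular": [0, 0, 0]}, {"xyz": [0.9, 0, -0.9], "angular": [0, 0, 0]}, {"xyz": [0.9, 0, -0.9], "angular": [0, 0, 0]}]}}

```text
time_s: 29.45
tool_pos: [0.482, -0.089, 0.2434]
orientation: [-0.256, 0.662, -0.659, 0.251]
force: [1.0, -0.3, -0.5]
grip_width: 0.0365
```

>>> {"op": "apply_moves", "data": {"motion": [{"xyz": [0.9, 0, -0.9], "angular": [0, 0, 0]}, {"xyz": [0.9, 0, -0.9], "angular": [0, 0, 0]}, {"xyz": [0.9, 0, -0.9], "angular": [0, 0, 0]}, {"xyz": [0.9, 0, -0.9], "angular": [0, 0, 0]}, {"xyz": [0.9, 0, -0.9], "angular": [0, 0, 0]}, {"xyz": [0.9, 0, -0.9], "angular": [0, 0, 0]}]}}

```text
time_s: 29.95
tool_pos: [0.3355, -0.0818, 0.2454]
orientation: [-0.254, 0.66, -0.66, 0.253]
force: [0.7, -0.3, 0.4]
grip_width: 0.0368
```

```bash
python3 - <<'E'
from h import *
im=robot.camera("top"); cv2.imwrite("pics/top4.png",im); p=robot.camera_params("top")
for b in blobs(im,p,*TEAL,.012,25): print("top",b[0],b[1].round(1))
im=robot.camera("side"); cv2.imwrite("pics/side4.png",im); p=robot.camera_params("side")
for b in blobs(im,p,*TEAL,.012,25): print("side",b[0],b[1].round(1))
go([.4426,-.334,.2])
E
```

```text
top [184. 250.] [422.3 216.4]
top [134. 235.] [456.3 329.5]
top [422. 222.] [ 470.8 -329.9]
top [132. 204.] [529.  333.8]
top [423. 192.] [ 541.2 -334.9]
top [318. 182.] [570.1 -93. ]
top [241. 176.] [587.2  83.2]
top [175. 154.] [643.6 233.8]
top [319. 150.] [642.7 -99.8]
top [233. 147.] [656.6  99.6]
top [529. 113.] [ 717.5 -585.7]
side [157. 326.] [457.1 330.3]
side [132. 301.] [529.4 335.3]
side [229. 300.] [420.5 218.2]
side [152. 237.] [641.4 235.9]
side [231. 215.] [587.9  84.1]
side [205. 202.] [657.4 101. ]
side [297. 184.] [570.2 -92.3]
side [277. 169.] [643.  -98.7]
side [394. 162.] [ 471.3 -329.1]
side [373. 150.] [ 540.9 -334.2]
side [379.  93.] [ 727.1 -607. ]
pos [ 0.3373 -0.082   0.2459] jaw deg -48.0 ydown [-0.e+00  1.e-04 -1.e+00] units [0.753 0.383 2.148] n 3.0
```

View pics/top4.png

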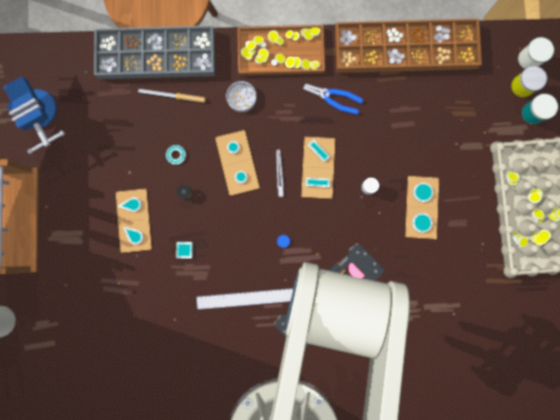

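View pics/side4.png

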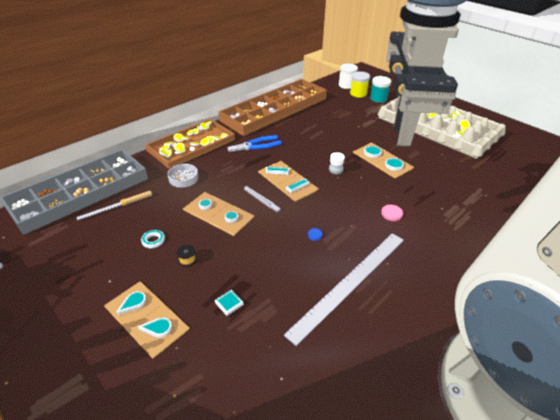

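The final top and side views show all four mates flat on their cards: top-view pixels (423,192), (241,176), (134,235) and (319,150). The ring, square, blue disc and pink disc have not moved, and the gripper is clear at z = 0.245 m. Handing in.

```bash
python3 - <<'E'
from plant import robot
print(robot.close_job())
E
```

```text
the job is handed in; nothing more can be done
None
```

All four mates (big round, small round, teardrop and bar) were set down with the grip still closed and lie flat on their cards' empty halves. The job is handed in, and the robot's clock read about 30 s of the 112 s allowed. The hand-in reports no verdict.

My last check compared each placed piece with its stitch hole in the top camera:

| Blank | Distance from hole centre |
|---|---|
| Big round | about 1.7 mm |
| Small round | about 0.7 mm |
| Teardrop | about 0.6 mm |
| Bar | about 1.3 mm, lying at an angle to its mate |

- **Accuracy:** the side camera agreed with the top camera to within about 1–2 mm, which is the calibration limit. The wrist camera read about 2 mm differently throughout, so I relied on the other two.
- **Big round:** I left it as it was, because its 1.7 mm offset is close to what the cameras can resolve.
- **Untouched pieces:** the ring, the square and the blue and pink look-alikes stayed where they were.
- **Forces:** the highest set-down force I read was about 17 N, and the gripper was clear of everything at the end.

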